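# Nudge the specimen disc into the test cell and start the test

### The arm

A 6-joint arm with a two-finger parallel gripper is mounted at the origin on the work surface. World frame = base frame: x ahead of the robot, y to its left, z up, the work surface at z = 0. Lengths are in mm, angles in rad, forces in N, time in s.
With the tool pointing down it reaches from about 350 to 875 mm from the base axis. Payload 4.2 kg.
Tool frame: the origin (TCP) lies on the mounting face of the last link; the fingertips stand 173 mm ahead of it and the grasp point (between the pads) lies grip_point_offset ahead of it (grip_point_offset is the distance from the TCP to the grasp point, in mm); z points along the fingers, y is the line along which they close (so a half turn about z gives the same grasp; the last joint's range is limited). The gripper opens to 85 mm and grips with 20 to 120 N. Pads are 22 mm wide; open, the fingers measure 114 mm over their backs; the gripper's body (76 mm by 85 mm) begins 54 mm behind the grasp point. The pads swing forward as they close: fully open they stand 13 mm farther back than shut.
Start: joints at [1.509, 0.385, 0.008, 0, -1.194, -0.259], TCP at [197.046, 593.104, 404.712] pointing down, gripper open.
Joint ranges: [-3.14, 3.14], [-1.21, 2.06], [-1.07, 1.41], [-3.16, 2.05], [-2.99, -0.16], [-3.1, 3.1]. Speed limits (rad/s): [2.79, 2.79, 3.14, 3.14, 3.14, 3.14].

### API

Orientations are given as a unit quaternion [x, y, z, w].
In Python, from bench import read_state, get_image, job_done, recognise, place_of, grip_point_offset gives the robot as it stands. The module is installed in compiled form; this text tells all that it offers.
- The arm moves only by the tool carry_out, never from a script. Its arguments are lists of equal length, an entry for each row: "slide": the shift along the tool's x, y, z in m, a list of three; "roll": the turn about the tool's z in degrees; "claw": the finger opening in m, from 0 to 0.0854. A call has 1 to 8 rows; each row is the pose to reach, as a shift and turn from the pose commanded when the call began, along the tool's axes at that moment; what a row does not reach only later rows make up. A row lasts 1/8 s, in which the tool goes at most 62.5 mm and 10.7 degrees, less where a joint would pass 70% of its speed; a pose out of reach is approached as far as the arm can. A call with a gripper value outside its range is refused whole. The fingers move at their own pace and stop on an object; the grip force is fixed at half the most. Time passes only in rows, so rows that repeat a pose let the fingers close. It gives the time, the measured TCP pose, the force, the opening and the grip force at its end, in the units of the state.
- read_state(): the state, without advancing time (a new reading comes with each control period).
- get_image(name): name is "side" or "top"; returns a dict with "img" (420x560x3 uint8, red, green, blue), "z_map" (420x560 float32, mm along the optical axis (not along the pixel's ray), 0 where there is no reading), "mtx" (3x3 intrinsics, pixels), "world_from_camera" (4x4, takes a point from camera to world coordinates). Camera axes: x right, y up, looking along -z (the intrinsics and any distortion apply to the point x, -y, -z); pixel columns grow to the right and rows downward; lengths in mm; the calibration is good to about 2 mm. A picture is of the moment at which its call begins.
- job_done(): hands the job in; it is judged then, once.
Trained networks look in a picture, given as the dict that the camera call returned (one of the last four; its "shot" number tells which), for a name from the list of things; names that differ only in an ending like _2 or _b are one class to them, and where a whole thing is asked for, a point or a joint stands for the part that bears it (a point fixed in the world has none). Each returns a list of dicts, best first, with "conf" (0 to 1); they miss things now and then, are a little off and sometimes report something else, mostly with a low value. They report only what shows in the picture. A call takes as long as a camera call. They do not tell look-alikes from the thing itself.
- recognise(picture, thing): "at" ([column, row] in pixels, amid what is visible of it).
- place_of(picture, thing): "at" ([column, row] in pixels: a listed point, or the origin of a listed thing).
The state is a dict: "clock": time; "joints": joint angles; "joint_vel": joint speeds; "joint_efforts": joint torques, N m; "position": TCP position; "ee_rot": TCP orientation; "contact_force": force on the tool from outside, world axes, zero at the start; "wrist_torque": the same for the moment, N m; "gripper_width": finger opening in mm; "grasp_force": force on a finger pad.
Only numpy, scipy, OpenCV 4.12 (cv2) and the standard library are available. Lean on these libraries where they do the work, as an engineer would, in place of code of your own. Each camera call takes 0.05 s, during which the arm holds its last target. There are 200 camera calls.

### The job

Push the blue specimen disc across the aluminium cell plate with the fingertips until it drops into the round recess and lies flat and fully down in it; slide it only, never pick it up. Only then press the green start button on the white console all the way down and let it come up again. Leave the orange disc and everything else where they are.

Things in the scene. Friction and masses are not known exactly. Their poses are not given: they have to be found in the camera images.
- specimen: blue polymer disc to be loaded, 50 mm diameter, 8 mm thick, about 30 g, lying loose on the top of the cell plate to one side of the recess. Origin: centre of its underside; z along its axis, up. Loose and light: it slides wherever it is pushed and comes to rest when the push stops.
- spare: orange polymer disc of the same size (50 mm diameter, 8 mm thick) lying loose on the cell plate on the other side of the recess; to be left alone. Origin: centre of its underside.
- recess (a point): centre of the recess's mouth, level with the plate's top. Recess: 54 mm across, 8 mm deep, dark floor, 1 mm chamfer, so the seated disc is flush, its underside 8 mm below this point. It lies in the middle of a fixed bare aluminium plate 160 mm (x) by 300 mm (y), 26 mm high; axes as the plate's: z up, x roughly away from the robot. Two 24 mm terminals stick out of its far side.
- start_top (a point): centre of the top of the green push button (32 mm diameter, moves straight down), 22 mm above the top of the white console when up. The console is a fixed box 120 x 90 mm, 50 mm high, left or right of the cell plate. A grey supply box of the same size without a green button stands on the other side.
- start (a joint): travel of the green button in m: 0 up, 0.006 fully down; a spring returns it. It takes about 1.5 N to start it moving and 5 N to push it fully down.
- flask: small white flask with a wooden cap, loose bystander, 56 mm diameter, 105 mm high. Origin: centre of its underside.
- weight: loose steel weight with a knob, bystander, 52 mm diameter, 56 mm high. Origin: centre of its underside.
- jar: loose clear jar with a white cap, bystander, 56 mm diameter, 75 mm high. Origin: centre of its underside.
- die: loose brass die, bystander, cylinder 30 mm diameter, 30 mm high. Origin: centre of its underside.
- handmeter: loose blue handheld meter lying on the table, bystander, 150 x 70 x 36 mm. Origin: centre of its underside.
- spatula: loose spatula with a wooden handle, about 280 mm long, lying on the table along its own x, bystander. Origin: at table level under its middle part.
There are look-alikes about, which are no part of the job. What is shaped like the part that bears start_top but brown is not meant.

How it is judged (in metres and radians):
On the way, in this order (a step that is already met when the one before it is completed fails the run):
1. the blue disc lies flat, fully down in the recess (z of specimen in the frame of recess below -0.006 m and horizontal distance between specimen and recess below 0.005 m and angle between the z axis of specimen and the z axis of recess, either way round below 0.08 rad), for 0.2 s.
2. the green button is pressed all the way down (value of joint start above 0.005 m), for 0.05 s.
At the end, for the whole second after the job is handed in: The blue disc lies in the recess: underside at least 6 mm below the plate's top, centre within 5 mm of the recess's axis, tilt under 0.08 rad, at rest; the green button was pressed at least 5 of its 6 mm after that and is up again (under 1 mm); the orange disc is within 15 mm of its start (all of step 1 and linear speed of specimen below 0.01 m/s and value of joint start below 0.001 m and distance of spare from where it was at the start of the episode below 0.015 m); the robot touches nothing.
It fails at once if the blue disc is lifted: its underside more than 8 mm above the plate's top (z of specimen in the frame of recess above 0.008 m).
It fails at once if the green button is pressed (over 2 mm) before the blue disc is in the recess (value of joint start above 0.002 m and not (z of specimen in the frame of recess below -0.006 m and horizontal distance between specimen and recess below 0.005 m and angle between the z axis of specimen and the z axis of recess, either way round below 0.08 rad)).
It fails at once if the orange disc is moved by more than 15 mm (distance of spare from where it was at the start of the episode above 0.015 m).
It fails at once if another loose thing (flask, weight, jar, die, handheld meter, spatula) is moved by more than 20 mm (distance of any of flask, weight, jar, die, handmeter, spatula from where it was at the start of the episode above 0.02 m).
It also fails if it takes over 45 s, if anything falls off the work surface, if the arm or the gripper's body presses on something with over 40 N, if the wrist force passes 120 N, or if a joint passes its speed limit or range.

## Working session

There is one attempt and no reset: what is moved stays moved. The work goes in short steps, Python scripts to look and compute and a tool call to move; the robot and the scene stay as the last step left them, time stands still between calls to the robot, and variables do not carry over. Pictures are saved under pics/ and viewed, at most 10 in all, crops included, and the job is handed in when it is done.

Besides the shell and the picture viewer there is one more tool, called after ">>>" as name(argument=value, ...) on one line, values as JSON. carry_out: Moves the arm, as the interface text tells. Its arguments: {"type":"object","properties":{"slide":{"type":"array"},"roll":{"type":"array"},"claw":{"type":"array"}},"required":["slide","roll","claw"]}

```bash
mkdir -p pics; cat > h.py <<'E'
import numpy as np, cv2
from bench import *
def px2w(p,at,z=None):
    K=p["mtx"];T=np.array(p["world_from_camera"]);u,v=at
    d=np.array([(u-K[0][2])/K[0][0],-(v-K[1][2])/K[1][1],-1.])
    if z is None:
        zz=p["z_map"][int(round(v)),int(round(u))]
        return T[:3,:3]@(d*zz)+T[:3,3]
    r=T[:3,:3]@d; s=(z-T[2,3])/r[2]
    return T[:3,3]+s*r
E
python3 - <<'E'
from h import *
s=read_state();print(s["clock"],s["position"],s["ee_rot"],s["gripper_width"],grip_point_offset)
ims=[]
for n in("top","side"):
    p=get_image(n);ims.append(p["img"])
    print(n,p.keys(),np.round(p["world_from_camera"],3).tolist(),np.round(p["mtx"],1).tolist())
    for t,z in(("specimen",26),("spare",26),("recess",26),("start_top",72),("flask",0),("weight",0),("jar",0),("die",0),("handmeter",0),("spatula",0)):
        for r in place_of(p,t)[:4]: print(t,np.round(r["at"],1),round(r["conf"],2),np.round(px2w(p,r["at"],z),1),np.round(px2w(p,r["at"]),1))
    cv2.imwrite(f"pics/{n}0.png",p["img"][:,:,::-1])
E
```

```text
0.0 [196.99140491 592.92522684 403.62439515] [ 9.87149008e-01 -1.59798807e-01 -1.17567835e-04  1.07828963e-03] 85.53538187978201 154.70000000000002
top dict_keys(['img', 'z_map', 'mtx', 'world_from_camera', 'shot']) [[0.027, 0.995, -0.094, 379.032], [-1.0, 0.026, -0.004, 2.617], [-0.001, 0.094, 0.996, 1572.941], [0.0, 0.0, 0.0, 1.0]] [[466.6, 0.0, 282.0], [0.0, 466.6, 210.9], [0.0, 0.0, 1.0]]
specimen [260.1 209.8] 0.52 [526.8  81.8  26. ] [525.7  81.2  37.3]
spare [310.6 201. ] 0.49 [560.7 -85.7  26. ] [560.4 -85.6  28.9]
recess [284.8 204. ] 0.83 [5.484e+02 1.000e-01 2.600e+01] [548.9   0.   21. ]
start_top [402.4 221.2] 0.66 [ 497.6 -380.2   72. ] [ 498.  -381.6   66.7]
start_top [426.3 307.3] 0.65 [ 226.1 -456.5   72. ] [ 226.3 -456.1   73.2]
start_top [363.1 278. ] 0.54 [ 312.8 -255.5   72. ] [ 312.8 -255.5   71.6]
flask [372.3 167.3] 0.82 [ 685.1 -295.4    0. ] [ 671.6 -282.2   69.6]
weight [280.7 134.5] 0.47 [791.2  20.4   0. ] [775.5  19.7  59.8]
jar [326.  138.8] 0.53 [ 780.2 -135.6    0. ] [ 761.9 -129.3   71.5]
die [216.3 139.7] 0.37 [767.1 241.1   0. ] [762.  237.9  21.1]
[... 820 characters left out ...]
]
start_top [353.5 292.2] 0.42 [ 473.7 -379.8   72. ] [ 473.5 -379.9   72.3]
start_top [287.1 294.3] 0.38 [ 312.1 -269.    72. ] [ 311.5 -269.9   73.8]
flask [382.5 254.3] 0.8 [ 688.1 -296.9    0. ] [ 664.9 -313.2   35.4]
weight [341.6 187.7] 0.48 [788.2  26.3   0. ] [7.62e+02 5.00e-01 3.55e+01]
jar [368.7 213.5] 0.71 [ 778.9 -133.7    0. ] [ 747.5 -159.3   43.1]
jar [277.7 205. ] 0.27 [538.7  98.4   0. ] [519.4  70.   36.2]
die [309.2 164.6] 0.45 [771.2 205.1   0. ] [769.3 202.8   2.6]
handmeter [384.9 362.7] 0.64 [ 426.3 -573.3    0. ] [ 410.7 -581.5   35.5]
spatula [184.4 161.1] 0.85 [376.9 526.7   0. ] [370.1 507.6  16.8]
spatula [292.3 213.7] 0.28 [556.   31.2   0. ] [545.1  16.8  19.8]
```

View pics/top0.png

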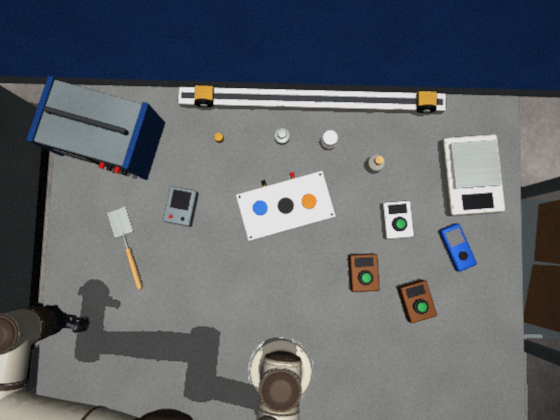

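View pics/side0.png

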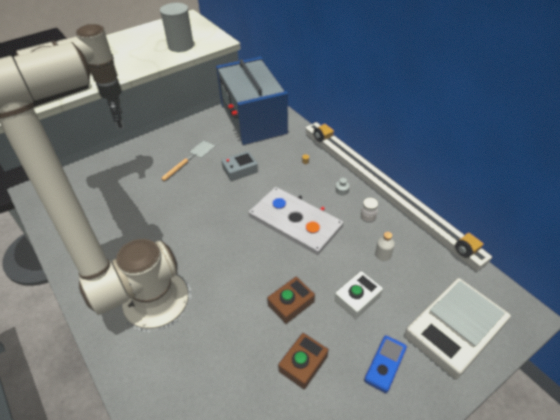

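Top picture: the blue disc is at (260,208), the dark recess at (286,205) and the orange disc at (309,201). Three consoles carry green buttons: white (400,224), brown (366,278) and brown (422,307). I choose the white one and leave the brown ones. Next I refine the positions by colour and check a close crop.

```bash
cat >> h.py <<'E'
def blob(p,lo,hi,box,z):
    x0,y0,x1,y1=box
    h=cv2.cvtColor(np.ascontiguousarray(p["img"][y0:y1,x0:x1]),cv2.COLOR_RGB2HSV)
    m=cv2.inRange(h,np.array(lo),np.array(hi))
    n,l,st,c=cv2.connectedComponentsWithStats(m)
    if n<2: return None
    i=1+np.argmax(st[1:,4]); at=c[i]+[x0,y0]
    return at.round(2),int(st[i,4]),px2w(p,at,z).round(1)
BOX={"top":dict(plate=(230,165,340,245),con=(382,198,416,240)),"side":dict(plate=(245,183,345,252),con=(333,270,385,315))}
COL=dict(blue=((100,120,60),(130,255,255),"plate",34),orange=((5,150,120),(22,255,255),"plate",34),dark=((0,0,0),(179,255,75),"plate",18),green=((50,100,40),(85,255,255),"con",72))
def look(n,keys=COL):
    p=get_image(n)
    for k in keys:
        lo,hi,b,z=COL[k]; print(n,k,blob(p,lo,hi,BOX[n][b],z))
    return p
E
python3 - <<'E'
from h import *
o=[]
for n in("top","side"):
    p=look(n)
    for b in("plate","con"):
        x0,y0,x1,y1=BOX[n][b]; o.append(cv2.resize(p["img"][y0:y1,x0:x1],(390,290),interpolation=cv2.INTER_CUBIC))
    if n=="top":
        g=cv2.inRange(p["img"],(170,170,170),(255,255,255)); g[:165]=0;g[245:]=0;g[:,:230]=0;g[:,342:]=0
        c=max(cv2.findContours(g,0,2)[0],key=cv2.contourArea);r=cv2.boxPoints(cv2.minAreaRect(c))
        w=np.array([px2w(p,a,26) for a in r]);print(w.round(1),w.mean(0),np.linalg.norm(np.diff(w,axis=0),axis=1))
cv2.imwrite("pics/crop.png",np.vstack([np.hstack(o[:2]),np.hstack(o[2:])])[:,:,::-1])
E
```

```text
top blue (array([259.68, 207.44]), 158, array([533.8,  83. ,  34. ]))
top orange (array([308.56, 200.9 ]), 153, array([559.9, -78.5,  34. ]))
top dark (array([285.32, 205.29]), 165, array([544.9,  -1.8,  18. ]))
top green (array([400.26, 223.4 ]), 85, array([ 490.3, -373.3,   72. ]))
[[ 577.5  167.3   26. ]
 [ 667.8 -123.3   26. ]
 [ 512.2 -169.4   26. ]
 [ 423.4  118.8   26. ]] [545.21018865  -1.63941318  26.        ] [304.33770859 162.29043341 301.46590679]
side blue (array([278.74, 202.89]), 87, array([529.7,  78. ,  34. ]))
side orange (array([312.37, 226.71]), 97, array([556.5, -83.4,  34. ]))
side dark (array([295.  , 216.73]), 59, array([545.1,   0.6,  18. ]))
side green (array([356.17, 289.87]), 78, array([ 485.4, -378.5,   72. ]))
```

View pics/crop.png

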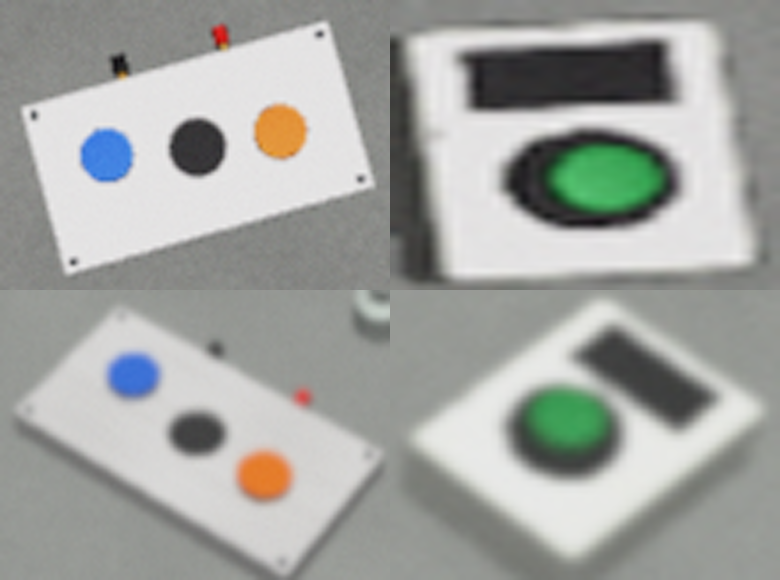

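The crop confirms it: blue left, dark recess in the middle, orange right, and a white console with a green button at about (400,223). I'm setting out now: the fingers will be part open as a cradle behind the blue disc, pushing along the line to the recess.

>>> carry_out(slide=[[0.046, 0.034, 0], [0.092, 0.068, 0], [0.138, 0.103, 0], [0.184, 0.137, 0], [0.23, 0.171, 0], [0.276, 0.205, 0], [0.322, 0.239, 0], [0.368, 0.274, 0]], roll=[0, 0, 0, 0, 0, 0, 0, 0], claw=[0.034, 0.034, 0.034, 0.034, 0.034, 0.034, 0.034, 0.034])

```text
clock: 2.2
position: [460.7, 215.4, 405.1]
ee_rot: [0.987, -0.159, 0.0, -0.0]
contact_force: [-0.0, 1.0, 0.1]
gripper_width: 33.9
grasp_force: 0.0
```

>>> carry_out(slide=[[0.046, 0.034, 0], [0.07, 0.05, 0.02], [0.092, 0.068, 0.04], [0.092, 0.068, 0.06], [0.092, 0.068, 0.08], [0.092, 0.068, 0.1], [0.092, 0.068, 0.12], [0.092, 0.068, 0.12]], roll=[9, 18, 27, 36, 45, 54, 63, 63], claw=[0.034, 0.034, 0.034, 0.034, 0.034, 0.034, 0.034, 0.034])

```text
clock: 3.2
position: [525.4, 123.3, 283.4]
ee_rot: [0.759, -0.651, -0.001, 0.002]
contact_force: [0.6, -0.5, 0.8]
gripper_width: 34.1
grasp_force: 0.0
```

```bash
cat >> h.py <<'E'
from scipy.spatial.transform import Rotation as Ro
def st():
    s=read_state();R=Ro.from_quat(s["ee_rot"]).as_matrix()
    print("t",round(s["clock"],2),"pos",np.round(s["position"],1),"x",R[:,0].round(3),"y",R[:,1].round(3),"F",np.round(s["contact_force"],1),"w",round(s["gripper_width"],1)); return s,R
E
python3 - <<'E'
from h import *
s,R=st(); p=look("side",["blue","dark","orange"]); look("top",["blue","dark","orange"])
print(R.T@(np.array([526.2,122.8,240])-s["position"]))
cv2.imwrite("pics/s1.png",cv2.resize(p["img"][130:270,200:390],(760,560),interpolation=cv2.INTER_CUBIC)[:,:,::-1])
E
```

```text
t 3.2 pos [525.4 123.3 283.4] x [ 0.151 -0.988  0.001] y [-0.988 -0.151  0.003] F [ 0.6 -0.5  0.8] w 34.1
side blue (array([278.66, 202.67]), 92, array([530.1,  79.1,  34. ]))
side dark (array([295.02, 216.81]), 59, array([5.449e+02, 3.000e-01, 1.800e+01]))
side orange (array([312.39, 226.66]), 98, array([556.6, -83.2,  34. ]))
top blue (array([259.9, 207.5]), 153, array([533.7,  82.3,  34. ]))
top dark (array([246.76, 209.96]), 180, array([525.8, 126.8,  18. ]))
top orange (array([308.56, 200.9 ]), 153, array([559.9, -78.5,  34. ]))
[ 0.5527645  -0.8884511  43.42651646]
```

View pics/s1.png

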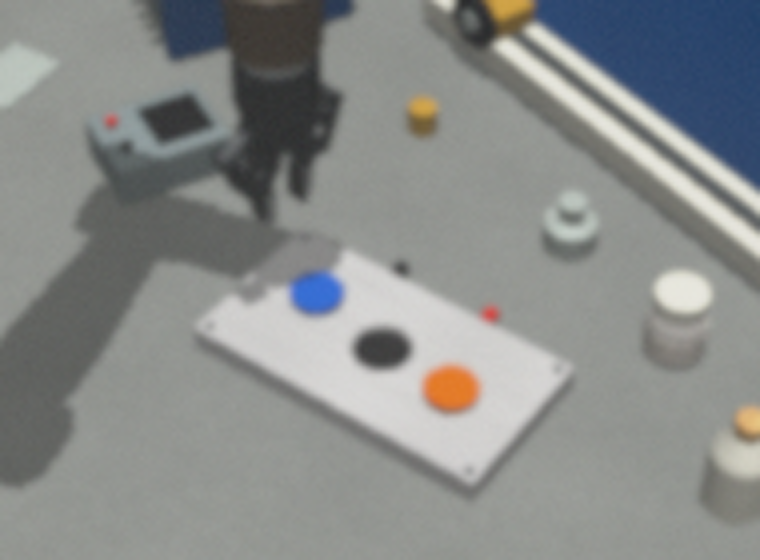

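The picture shows the two fingertips (crop about (262,215) and (300,195)) behind the blue disc on the push line. Next I go down and feel for the plate.

>>> carry_out(slide=[[0, -0.001, 0.02], [0, -0.001, 0.04], [0, -0.001, 0.06], [0, -0.001, 0.07], [0, -0.001, 0.078], [0, -0.001, 0.082], [0, -0.001, 0.082]], roll=[0, 0, 0, 0, 0, 0, 0], claw=[0.034, 0.034, 0.034, 0.034, 0.034, 0.034, 0.034])

```text
clock: 4.18
position: [526.8, 123.7, 202.9]
ee_rot: [0.758, -0.652, 0.0, -0.0]
contact_force: [0.6, -1.3, -1.2]
gripper_width: 34.2
grasp_force: 0.0
```

>>> carry_out(slide=[[0, 0, 0.001], [0, 0, 0.002], [0, 0, 0.003], [0, 0, 0.003]], roll=[0, 0, 0, 0], claw=[0.034, 0.034, 0.034, 0.034])

```text
clock: 4.68
position: [526.7, 123.6, 199.7]
ee_rot: [0.758, -0.652, -0.0, 0.0]
contact_force: [-0.1, 0.8, 0.3]
gripper_width: 34.3
grasp_force: 0.0
```

>>> carry_out(slide=[[0, 0, 0.001], [0, 0, 0.002], [0, 0, 0.002]], roll=[0, 0, 0], claw=[0.034, 0.034, 0.034])

```text
clock: 5.05
position: [526.8, 123.7, 198.7]
ee_rot: [0.758, -0.652, 0.0, -0.0]
contact_force: [-1.1, -0.5, 7.1]
gripper_width: 34.2
grasp_force: 3.3
```

Contact at TCP z of about 199, which agrees with the 173 mm fingertips. I raise 3 mm and push until the disc is just short of the recess.

>>> carry_out(slide=[[0, 0, -0.003], [0.008, 0, -0.003], [0.014, 0, -0.003], [0.02, 0, -0.003], [0.028, 0, -0.003], [0.036, 0, -0.003], [0.044, 0, -0.003], [0.052, 0, -0.003]], roll=[0, 0, 0, 0, 0, 0, 0, 0], claw=[0.034, 0.034, 0.034, 0.034, 0.034, 0.034, 0.034, 0.034])

```text
clock: 6.05
position: [534.6, 71.6, 200.7]
ee_rot: [0.758, -0.652, -0.0, 0.0]
contact_force: [-0.3, 1.3, 0.1]
gripper_width: 33.8
grasp_force: 0.1
```

>>> carry_out(slide=[[0.006, 0, 0], [0.012, 0, 0], [0.017, 0, 0], [0.021, 0, 0], [0.024, 0, 0], [0.024, 0, 0]], roll=[0, 0, 0, 0, 0, 0], claw=[0.034, 0.034, 0.034, 0.034, 0.034, 0.034])

```text
clock: 6.8
position: [538.2, 48.4, 200.7]
ee_rot: [0.758, -0.652, 0.0, 0.0]
contact_force: [1.0, 0.1, -0.8]
gripper_width: 34.1
grasp_force: 0.0
```

```bash
python3 - <<'E'
from h import *
s,R=st(); p=look("side",["blue","dark","orange"]); q=look("top",["blue","orange"])
print(R.T@(np.array([545.2,-.5,200])-s["position"]))
a=cv2.resize(p["img"][170:260,240:350],(440,360),interpolation=cv2.INTER_CUBIC)
b=cv2.resize(q["img"][160:250,230:320],(360,360),interpolation=cv2.INTER_CUBIC)
cv2.imwrite("pics/s2.png",np.hstack([a,b])[:,:,::-1])
E
```

```text
t 6.8 pos [538.2  48.4 200.7] x [ 0.15  -0.989  0.   ] y [-0.989 -0.15   0.   ] F [ 1.   0.1 -0.8] w 34.1
side blue (array([292.04, 212.48]), 104, array([540.1,  11.6,  34. ]))
side dark (array([285.29, 193.34]), 426, array([586.8, 116.1,  18. ]))
side orange (array([312.39, 226.66]), 98, array([556.6, -83.2,  34. ]))
top blue (array([282.78, 206.91]), 67, array([537.6,   6.5,  34. ]))
top orange (array([308.53, 200.92]), 154, array([559.9, -78.4,  34. ]))
[49.3687748   0.34697517  0.71975702]
```

View pics/s2.png

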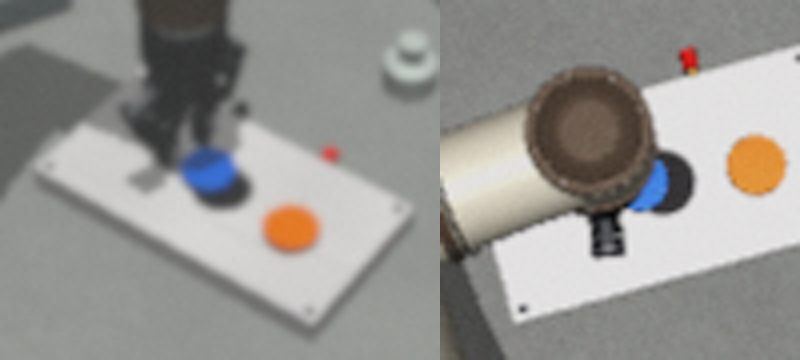

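The cradle is pushing well: the blue disc overlaps the recess from behind (side crop (210,170), recess (222,185)) and orange is untouched. I continue slowly.

>>> carry_out(slide=[[0.003, 0, 0], [0.006, 0, 0], [0.009, 0, 0], [0.012, 0, 0], [0.014, 0, 0], [0.016, 0, 0], [0.016, 0, 0]], roll=[0, 0, 0, 0, 0, 0, 0], claw=[0.034, 0.034, 0.034, 0.034, 0.034, 0.034, 0.034])

```text
clock: 7.78
position: [540.5, 32.5, 200.7]
ee_rot: [0.758, -0.652, -0.0, 0.0]
contact_force: [0.1, -0.0, -0.2]
gripper_width: 33.8
grasp_force: 0.0
```

```bash
python3 - <<'E'
from h import *
s,R=st(); p=look("side",["blue","dark","orange"])
print(R.T@(np.array([545.2,-.5,200])-s["position"]))
a=cv2.resize(p["img"][190:240,265:325],(720,600),interpolation=cv2.INTER_CUBIC)
cv2.imwrite("pics/s3.png",a[:,:,::-1])
E
```

```text
t 7.78 pos [540.5  32.5 200.7] x [ 0.15  -0.989  0.   ] y [-0.989 -0.15   0.   ] F [ 0.1 -0.  -0.2] w 33.8
side blue (array([294.87, 215.04]), 119, array([540.8,  -4.1,  34. ]))
side dark (array([288.94, 194.21]), 479, array([595. , 104.3,  18. ]))
side orange (array([312.39, 226.66]), 98, array([556.6, -83.2,  34. ]))
[33.32935754  0.26735216  0.67711886]
```

View pics/s3.png

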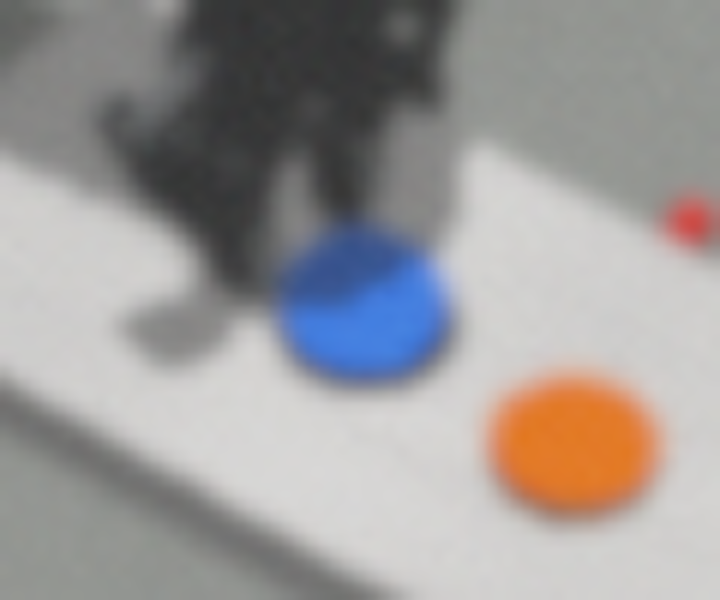

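The blue disc now appears to sit in the recess, with a thin dark ring around its lower right (crop (365,300)). I'll check its height by depth against the plate and the orange disc.

```bash
python3 - <<'E'
from h import *
p=get_image("side")
def zs(c,r,k=2): return np.median([px2w(p,(c+i,r+j))[2] for i in range(-k,k+1) for j in range(-k,k+1)]).round(1)
print("blue",zs(295,216),[zs(295+i,216+j,1) for i,j in((-4,0),(4,0),(0,-4),(0,4))],"orange",zs(312,227),"plate",zs(290,228),zs(310,210))
E
```

```text
blue 28.9 [np.float64(29.8), np.float64(28.9), np.float64(30.8), np.float64(24.5)] orange 33.1 plate 24.7 24.8
```

Blue at 28.9 is between the plate (24.7) and the orange disc (33.1), with its rear high: tilted, with the leading edge in. I push a little further.

>>> carry_out(slide=[[0.002, 0, 0], [0.004, 0, 0], [0.005, 0, 0], [0.006, 0, 0], [0.006, 0, 0]], roll=[0, 0, 0, 0, 0], claw=[0.034, 0.034, 0.034, 0.034, 0.034])

```text
clock: 8.5
position: [541.1, 26.8, 200.6]
ee_rot: [0.758, -0.652, -0.0, 0.0]
contact_force: [-2.2, 1.7, -0.3]
gripper_width: 34.1
grasp_force: 1.5
```

```bash
cat >> h.py <<'E'
def heights(p):
    m=cv2.inRange(cv2.cvtColor(p["img"],cv2.COLOR_RGB2HSV),(100,120,60),(130,255,255)); x0,y0,x1,y1=BOX["side"]["plate"]
    m2=np.zeros_like(m); m2[y0:y1,x0:x1]=m[y0:y1,x0:x1]; m2=cv2.erode(m2,np.ones((3,3)))
    w=np.array([px2w(p,(c,r)) for r,c in zip(*np.nonzero(m2))]); c=w.mean(0)
    A=np.c_[w[:,:2]-c[:2],np.ones(len(w))]; print("disc z plane slope x,y,height",np.linalg.lstsq(A,w[:,2],rcond=None)[0].round(3),"std",w[:,2].std().round(2),c.round(1),len(w))
E
python3 - <<'E'
from h import *
s,R=st(); p=look("side",["blue","orange"]);heights(p)
E
```

```text
t 8.5 pos [541.1  26.8 200.6] x [ 0.15  -0.989 -0.   ] y [-0.989 -0.15   0.001] F [-2.2  1.7 -0.3] w 34.1
side blue (array([295.37, 215.64]), 115, array([540.5,  -7.5,  34. ]))
side orange (array([312.39, 226.66]), 98, array([556.6, -83.2,  34. ]))
disc z plane slope x,y,height [6.0000e-03 1.7600e-01 2.9888e+01] std 3.36 [543.   -4.8  29.9] 69
```

The disc is tilted about 10°, rear up, and seems jammed between the pads and the far wall. I back off and let the rear drop.

>>> carry_out(slide=[[-0.003, 0, 0], [-0.006, 0, 0], [-0.01, 0, 0], [-0.014, 0, 0], [-0.014, 0, 0]], roll=[0, 0, 0, 0, 0], claw=[0.034, 0.034, 0.034, 0.034, 0.034])

```text
clock: 9.18
position: [539.4, 41.0, 200.8]
ee_rot: [0.758, -0.652, 0.0, -0.0]
contact_force: [1.9, -0.4, -0.1]
gripper_width: 33.8
grasp_force: 0.0
```

```bash
python3 - <<'E'
from h import *
s,R=st(); p=look("side",["blue","orange"]);heights(p)
a=cv2.resize(p["img"][190:240,265:325],(720,600),interpolation=cv2.INTER_CUBIC)
cv2.imwrite("pics/s4.png",a[:,:,::-1])
E
```

```text
t 9.18 pos [539.4  41.  200.8] x [ 0.15  -0.989  0.   ] y [-0.989 -0.15  -0.   ] F [ 1.9 -0.4 -0.1] w 33.8
side blue (array([295.15, 215.54]), 114, array([540.2,  -6.6,  34. ]))
side orange (array([312.39, 226.66]), 98, array([556.6, -83.2,  34. ]))
disc z plane slope x,y,height [-0.679 -0.867 46.227] std 142.49 [533.3 -15.7  46.2] 69
```

View pics/s4.png

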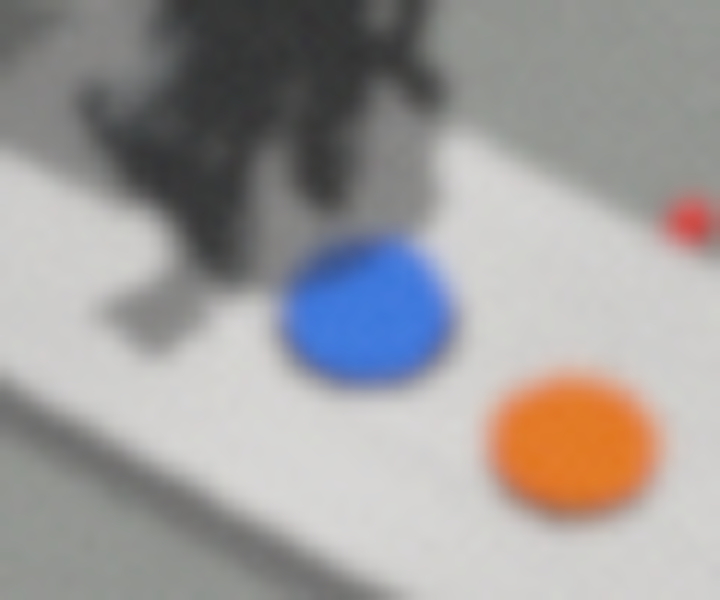

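The disc looks nearly seated (crop (367,310), dark ring on the right). I back off further for a clean view from both cameras and use a robust depth fit.

>>> carry_out(slide=[[-0.01, 0, -0.01], [-0.03, 0, -0.03], [-0.06, 0, -0.05], [-0.1, 0, -0.05], [-0.14, 0, -0.05], [-0.14, 0, -0.05]], roll=[0, 0, 0, 0, 0, 0], claw=[0.034, 0.034, 0.034, 0.034, 0.034, 0.034])

```text
clock: 9.98
position: [518.1, 181.7, 251.7]
ee_rot: [0.76, -0.65, 0.0, -0.001]
contact_force: [-0.6, 0.2, -0.5]
gripper_width: 33.9
grasp_force: 0.0
```

```bash
cat >> h.py <<'E'
def fit(n,key,N=3):
    W=[]
    for _ in range(N):
        p=get_image(n); x0,y0,x1,y1=BOX[n]["plate"]; m=np.zeros((420,560),np.uint8)
        m[y0:y1,x0:x1]=cv2.inRange(cv2.cvtColor(p["img"],cv2.COLOR_RGB2HSV),*map(np.array,COL[key][:2]))[y0:y1,x0:x1]
        m=cv2.erode(m,np.ones((3,3)))
        W+=[px2w(p,(c,r)) for r,c in zip(*np.nonzero(m)) if p["z_map"][r,c]>0]
    w=np.array(W); w=w[abs(w[:,2]-np.median(w[:,2]))<10]; c=w.mean(0)
    print(n,key,"slopes,h",np.linalg.lstsq(np.c_[w[:,:2]-c[:2],np.ones(len(w))],w[:,2],rcond=None)[0].round(3),"c",c.round(1),blob(p,*COL[key][:2],BOX[n]["plate"],26))
E
python3 - <<'E'
from h import *
for n in("side","top"):
    for k in("blue","orange"): fit(n,k)
s,R=st()
p=get_image("side");q=get_image("top")
a=cv2.resize(p["img"][190:240,265:325],(400,333),interpolation=cv2.INTER_CUBIC)
b=cv2.resize(q["img"][180:230,255:315],(400,333),interpolation=cv2.INTER_CUBIC)
cv2.imwrite("pics/s5.png",np.hstack([a,b])[:,:,::-1])
E
```

```text
side blue slopes,h [ 0.077  0.05  29.197] c [542.8  -3.5  29.2] (array([295.14, 215.59]), 109, array([544.4,  -1. ,  26. ]))
side orange slopes,h [-0.077 -0.106 33.236] c [556.6 -82.8  33.2] (array([312.39, 226.66]), 98, array([561.1, -78. ,  26. ]))
top blue slopes,h [ 0.115  0.136 30.578] c [ 5.45e+02 -3.00e-01  3.06e+01] (array([284.87, 204.91]), 179, array([ 5.453e+02, -3.000e-01,  2.600e+01]))
top orange slopes,h [-9.0000e-03  3.8000e-02  3.4556e+01] c [559.7 -78.6  34.6] (array([308.57, 200.95]), 152, array([560.7, -78.9,  26. ]))
t 10.57 pos [518.4 178.7 250.7] x [ 0.149 -0.989  0.   ] y [-0.989 -0.149  0.   ] F [ 0.4  0.3 -0.4] w 33.8
```

View pics/s5.png

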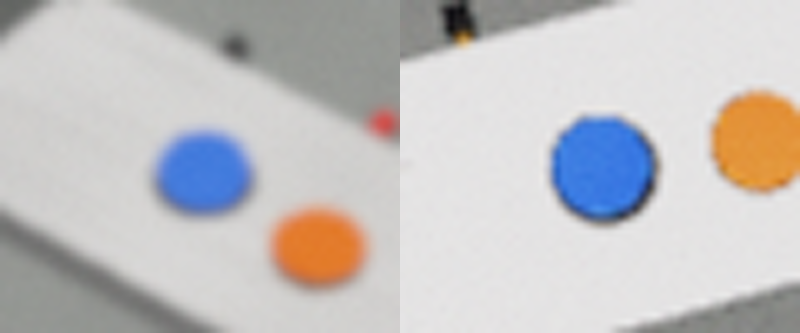

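Top view: the disc (crop (604,167)) is centred over the recess, but it sits 4 mm lower than orange instead of 8. Both depth fits tilt up toward +x+y, so that edge is perched on the rim. I'll nudge it from that side toward -x-y.

>>> carry_out(slide=[[0.02, -0.008, 0], [0.05, -0.016, 0], [0.08, -0.024, 0], [0.11, -0.032, 0], [0.135, -0.039, 0], [0.153, -0.039, 0], [0.153, -0.039, 0]], roll=[9, 18, 27, 36, 45, 55, 55], claw=[0.034, 0.034, 0.034, 0.034, 0.034, 0.034, 0.034])

```text
clock: 11.55
position: [579.9, 32.5, 250.5]
ee_rot: [-0.371, 0.929, 0.0, -0.0]
contact_force: [-0.3, 0.3, -0.4]
gripper_width: 33.9
grasp_force: 0.0
```

>>> carry_out(slide=[[0, 0, 0.015], [0, 0, 0.03], [0, 0, 0.04], [0, 0, 0.046], [0, 0, 0.05], [0, 0, 0.05]], roll=[0, 0, 0, 0, 0, 0], claw=[0.034, 0.034, 0.034, 0.034, 0.034, 0.034])

```text
clock: 12.3
position: [579.9, 33.7, 200.6]
ee_rot: [-0.372, 0.928, 0.0, -0.0]
contact_force: [0.3, 0.1, 0.6]
gripper_width: 34.0
grasp_force: 0.0
```

```bash
python3 - <<'E'
from h import *
s,R=st();print(s["joints"]);print(R.T@(np.array([545.2,-.5,200])-s["position"])); look("side",["blue"])
E
```

```text
t 12.3 pos [579.9  33.7 200.6] x [-0.724 -0.69   0.   ] y [-0.69   0.724  0.   ] F [0.3 0.1 0.6] w 34.0
[ 3.36698856e-01  5.32099777e-01 -3.38371689e-01  1.10260680e-05
 -7.00503804e-01 -1.14602130e+00]
[48.64997319 -0.81290569  0.58600916]
side blue (array([295.19, 215.31]), 117, array([540.9,  -5.8,  34. ]))
```

>>> carry_out(slide=[[0.006, 0, 0], [0.01, 0, 0], [0.013, 0, 0], [0.015, 0, 0], [0.017, 0, 0], [0.018, 0, 0], [0.018, 0, 0]], roll=[0, 0, 0, 0, 0, 0, 0], claw=[0.034, 0.034, 0.034, 0.034, 0.034, 0.034, 0.034])

```text
clock: 13.22
position: [566.8, 21.2, 200.7]
ee_rot: [-0.372, 0.928, -0.0, -0.0]
contact_force: [-0.0, 0.0, 0.1]
gripper_width: 34.0
grasp_force: 0.0
```

```bash
python3 - <<'E'
from h import *
st(); fit("side","blue"); fit("side","orange",1)
E
```

```text
t 13.22 pos [566.8  21.2 200.7] x [-0.724 -0.69   0.   ] y [-0.69   0.724 -0.   ] F [-0.   0.   0.1] w 34.0
side blue slopes,h [ 0.071  0.048 29.309] c [543.1  -3.6  29.3] (array([295.24, 215.59]), 111, array([544.7,  -1.2,  26. ]))
side orange slopes,h [-0.069 -0.062 33.373] c [556.8 -82.9  33.4] (array([312.39, 226.66]), 98, array([561.1, -78. ,  26. ]))
```

Not much change yet; I push a few mm more.

>>> carry_out(slide=[[0.001, 0, 0], [0.002, 0, 0], [0.003, 0, 0], [0.004, 0, 0], [0.004, 0, 0]], roll=[0, 0, 0, 0, 0], claw=[0.034, 0.034, 0.034, 0.034, 0.034])

```text
clock: 14.05
position: [563.8, 18.3, 200.7]
ee_rot: [-0.371, 0.928, -0.0, -0.0]
contact_force: [0.3, 0.0, -0.9]
gripper_width: 34.2
grasp_force: 0.0
```

```bash
python3 - <<'E'
from h import *
st(); fit("side","blue")
E
```

```text
t 14.05 pos [563.8  18.3 200.7] x [-0.724 -0.69   0.   ] y [-0.69   0.724  0.   ] F [ 0.3  0.  -0.9] w 34.2
side blue slopes,h [-0.042 -0.1   24.925] c [542.1  -3.9  24.9] (array([295.02, 216.67]), 93, array([540.9,  -4.9,  26. ]))
```

The disc dropped to plate level (24.9 against plate 24.7), and the remaining slope matches the camera's bias. I lift clear, close the fingers and verify before the button.

>>> carry_out(slide=[[-0.004, 0, 0], [-0.008, 0, -0.01], [-0.008, 0, -0.04], [-0.008, 0, -0.07], [-0.008, 0, -0.09], [-0.008, 0, -0.09]], roll=[0, 0, 0, 0, 0, 0], claw=[0.034, 0.034, 0.034, 0.034, 0.0, 0.0])

```text
clock: 14.95
position: [570.3, 24.2, 293.1]
ee_rot: [-0.372, 0.928, -0.0, 0.003]
contact_force: [0.2, 0.5, -0.2]
gripper_width: 0.5
grasp_force: 0.0
```

>>> carry_out(slide=[[0.03, -0.02, 0], [0.07, -0.049, 0], [0.115, -0.081, 0], [0.16, -0.112, 0], [0.205, -0.143, 0], [0.25, -0.175, 0], [0.295, -0.207, 0], [0.332, -0.232, 0]], roll=[0, 0, 0, 0, 0, 0, 0, 0], claw=[0, 0, 0, 0, 0, 0, 0, 0])

```text
clock: 15.95
position: [488.6, -374.9, 289.5]
ee_rot: [-0.371, 0.929, 0.001, -0.001]
contact_force: [-0.2, 0.4, -0.0]
gripper_width: 0.1
grasp_force: 0.0
```

```bash
python3 - <<'E'
from h import *
s,R=st()
for k in("blue","orange"): fit("top",k)
for k in("blue",): fit("side",k)
print(R.T@(np.array([489.5,-373.5,249])-s["position"]))
look("side",["green"])
p=get_image("side");q=get_image("top")
a=cv2.resize(p["img"][225:325,310:410],(400,400),interpolation=cv2.INTER_CUBIC)
b=cv2.resize(q["img"][175:235,255:315],(400,400),interpolation=cv2.INTER_CUBIC)
cv2.imwrite("pics/s6.png",np.hstack([a,b])[:,:,::-1])
E
```

```text
t 15.95 pos [ 488.6 -374.9  289.5] x [-0.725 -0.689  0.001] y [-0.689  0.725  0.002] F [-0.2  0.4 -0. ] w 0.1
top blue slopes,h [-1.9000e-02  3.0000e-03  2.6558e+01] c [545.   -0.8  26.6] (array([285., 205.]), 177, array([545. ,  -0.7,  26. ]))
top orange slopes,h [-2.0000e-02 -2.2000e-02  3.4416e+01] c [559.8 -78.6  34.4] (array([308.56, 200.86]), 154, array([561. , -78.9,  26. ]))
side blue slopes,h [-0.04  -0.031 24.888] c [542.6  -3.4  24.9] (array([295.08, 216.44]), 98, array([541.8,  -4.1,  26. ]))
[-1.63891737  0.33353081 40.45611401]
side green (array([356.16, 289.66]), 62, array([ 485.9, -378. ,   72. ]))
```

View pics/s6.png

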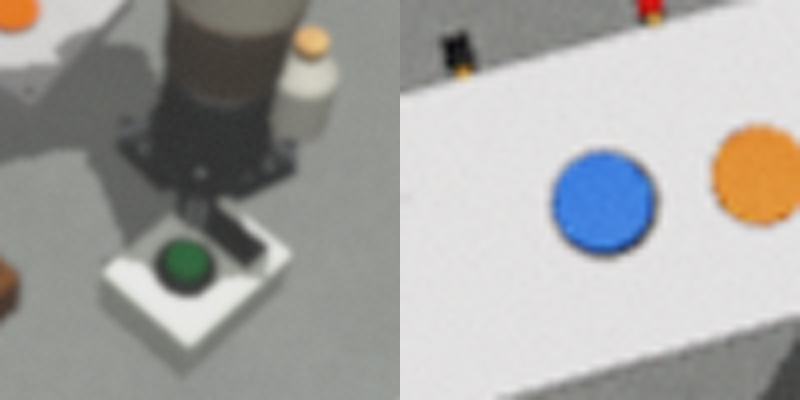

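The disc is seated flat: top-camera height 26.6, slopes about 0.02, at (545.0,-0.8). Orange is unmoved. The closed fingertips are above the white console's green button (side crop (187,260)), so I press.

>>> carry_out(slide=[[0, 0, 0.015], [0, 0, 0.03], [0, 0, 0.039], [0, 0, 0.043], [0, 0, 0.046], [0, 0, 0.048], [0, 0, 0.05], [0, 0, 0.05]], roll=[0, 0, 0, 0, 0, 0, 0, 0], claw=[0, 0, 0, 0, 0, 0, 0, 0])

```text
clock: 17.55
position: [489.3, -373.1, 241.2]
ee_rot: [-0.372, 0.928, -0.0, -0.0]
contact_force: [-1.7, 2.1, 4.3]
gripper_width: 0.1
grasp_force: 1.9
```

>>> carry_out(slide=[[0, 0, 0.001], [0, 0, 0.002], [0, 0, 0.003], [0, 0, 0.003]], roll=[0, 0, 0, 0], claw=[0, 0, 0, 0])

```text
clock: 18.05
position: [489.4, -373.0, 239.4]
ee_rot: [-0.372, 0.928, -0.0, -0.0]
contact_force: [-4.2, 3.1, 11.5]
gripper_width: 0.1
grasp_force: 5.7
```

11.5 N is well over the 5 N needed for full travel, so the button is on its stop. I release it and lift clear.

>>> carry_out(slide=[[0, 0, -0.006], [0, 0, -0.02], [0, 0, -0.05], [0, 0, -0.08], [0, 0, -0.1], [0, 0, -0.1], [0, 0, -0.1]], roll=[0, 0, 0, 0, 0, 0, 0], claw=[0, 0, 0, 0, 0, 0, 0])

```text
clock: 18.92
position: [489.2, -372.9, 336.7]
ee_rot: [-0.371, 0.928, 0.001, -0.0]
contact_force: [-0.0, 0.4, -1.2]
gripper_width: 0.3
grasp_force: 0.0
```

```bash
python3 - <<'E'
from h import *
st()
fit("top","blue",2); fit("top","orange",1); look("side",["green"])
print(job_done())
E
```

```text
t 18.93 pos [ 489.2 -372.9  336.7] x [-0.724 -0.69  -0.   ] y [-0.69   0.724  0.001] F [-0.   0.4 -1.2] w 0.3
top blue slopes,h [ 3.0000e-03 -3.0000e-03  2.6137e+01] c [545.1  -0.7  26.1] (array([285., 205.]), 177, array([545. ,  -0.7,  26. ]))
top orange slopes,h [-0.037  0.051 34.748] c [559.7 -78.5  34.7] (array([308.57, 200.95]), 152, array([560.7, -78.9,  26. ]))
side green (array([356.13, 289.77]), 62, array([ 485.6, -378.2,   72. ]))
the job is handed in; nothing more can be done
None
```

The blue disc lies flat and flush in the recess, the green button on the white console was pressed to its stop and is back up, the orange disc has not moved, and the job is handed in at about 19 s; `job_done()` returned no verdict.

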